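# Hang the drop hanger and clip the parts tray below it

## Robot

A 6-joint arm with a two-finger parallel gripper is mounted at the origin on the work surface. World frame = base frame: x ahead of the robot, y to its left, z up, the work surface at z = 0. Lengths are in m, angles in rad, forces in N, time in s.
With the tool pointing down it reaches from about 0.425 to 0.95 m from the base axis. Payload 3.5 kg.
Tool frame: the origin (TCP) lies between the finger pads; the fingertips stand 19 mm ahead of it and the grasp point (between the pads) is the TCP (ctrl.nose_length is the distance from the TCP to the fingertips, in m); z points along the fingers, y is the line along which they close (so a half turn about z gives the same grasp; the last joint's range is limited). The gripper opens to 85 mm and grips with 20 to 120 N. Pads are 22 mm wide; open, the fingers measure 114 mm over their backs; the gripper's body (76 mm by 85 mm) begins 54 mm behind the grasp point. The pads swing forward as they close: fully open they stand 13 mm farther back than shut.
Start: joints at [-1.283, 0.286, 1.577, -0, 1.279, -0.15], TCP at [0.286, -0.611, 0.25] pointing down, gripper open.
Joint ranges: [-2.77, 2.77], [-0.9, 2.22], [0.21, 2.48], [-1.53, 4.67], [0.24, 2.81], [-2.84, 2.84]. Speed limits (rad/s): [2.79, 2.79, 3.14, 3.14, 3.14, 3.14].

## Interface

Orientations are given as a unit quaternion [x, y, z, w].
In Python, from plant import ctrl gives the robot as it stands.
- The arm moves only by the tool apply_moves, never from a script. Its argument "series" is a list of rows, each a list of 6 numbers: the shift along the world's x, y, z scaled (see below), then the turn, a rotation vector about the world's x, y, z scaled (see below). A call has 1 to 20 rows; each row is the pose to reach, as a shift and turn from the pose commanded when the call began; what a row does not reach only later rows make up. The controller multiplies each number of a shift by 0.8 m and each number of a turn by 45 degrees. A row lasts 1/8 s, in which the tool goes at most 62.5 mm and 10.7 degrees, less where a joint would pass 70% of its speed; a pose out of reach is approached as far as the arm can. A call with a number of a shift or a turn outside -1 to 1 is refused whole. A call with a gripper value outside its range is refused whole. "jaw" is the opening, from 0 (shut) to 1 (fully open), set as the call begins (left out, the last holds). The fingers move at their own pace and stop on an object; "squeeze" is the grip in N (left out, the last holds). Time passes only in rows, so rows that repeat a pose let the fingers close. It gives the time, the measured TCP pose, the force, the opening and the grip force at its end, in the units of the state.
- ctrl.get_state(): the state, without advancing time (a new reading comes with each control period).
- ctrl.read_camera(name): name is "side" or "top" or "wrist"; returns the picture (480x640x3 uint8, red, green, blue); there is no depth.
- ctrl.get_calibration(name): a dict with "fx", "fy", "cx", "cy" (pixels), "xyz" and "orientation" of the camera in the world; the wrist camera has in their place "hand_eye" (4x4, takes a point from camera to tool coordinates, whose origin is the TCP and whose axes are the flange's). Camera axes: x right, y up, looking along -z (the intrinsics and any distortion apply to the point x, -y, -z); pixel columns grow to the right and rows downward; lengths in m; the calibration is good to about 2 mm. The wrist camera is an equidistant fisheye: a pixel r from the principal point sees the ray r / f radians off the axis. A picture is of the moment at which its call begins: read the wrist's pose just before it. get_calibration takes no time and is no camera call.
- ctrl.sign_off(): hands the job in; it is judged then, once.
Trained networks look in the newest picture that a camera, given by its name, has taken for a name from the list of things; names that differ only in an ending like _2 or _b are one class to them, and where a whole thing is asked for, a point or a joint stands for the part that bears it (a point fixed in the world has none). Each returns a list of dicts, best first, with "p" (0 to 1); they miss things now and then, are a little off and sometimes report something else, mostly with a low value. They report only what shows in the picture. A call takes as long as a camera call. They do not tell look-alikes from the thing itself.
- ctrl.boxes_of(thing, camera): "xy" ([column, row] as shares, 0 to 1, of the picture: columns of its width, rows of its height, amid what is visible of it).
- ctrl.silhouettes(thing, camera): "pixels" (480x640 bool, what is visible of it) and "xy" ([column, row] as shares, 0 to 1, of the picture: columns of its width, rows of its height, amid what is visible of it).
The state is a dict: "time": time; "qpos": joint angles; "dq": joint speeds; "joint_efforts": joint torques, N m; "eef_pos": TCP position; "tcp_rot": TCP orientation; "contact_force": force on the tool from outside, world axes, zero at the start; "wrist_torque": the same for the moment, N m; "opening": opening from 0.0 (shut) to 1.0 (fully open); "finger_force": force on a finger pad.
Only numpy, scipy, OpenCV 4.12 (cv2) and the standard library are available. Lean on these libraries where they do the work, as an engineer would, in place of code of your own. Each camera call takes 0.05 s, during which the arm holds its last target. There are 200 camera calls.

## Task

Lift the drop hanger out of the yellow rack and lay its crossbar gently in the two V seats of the tall grey stand. Then pass the blue parts tray's hook through the hanger's brass loop and press it gently down, with no more than about 10 N, over the loop's lower bar until the bar clicks past the red gate and the hook rests on it; feel for it and never force it. Leave the tray hanging upright, free and still from the hanger, and do not knock the other things on the bench.

Things in the scene. Friction and masses are not known exactly. Their poses are not given: they have to be found in the camera images.
- stand: fixed grey hanging stand: base plate 90 x 160 x 10 mm, two dark posts (18 x 10 mm) at y = -65 and +65 mm, each topped by an upturned V seat, 40 mm wide at the mouth, its arms rising 13 mm above the seated bar's axis. Origin: centre of the base's underside; its -x side is the front, towards the robot
- stand_seat (a point): point midway between the stand's two V seats, 260 mm above the bench, where the axis of the seated crossbar comes to lie; axes as the stand's
- rack: yellow parking rack, fixed: base 90 x 160 x 10 mm, two posts with V seats as on the stand, seats 125 mm above the bench. Origin: centre of the base's underside
- hanger: loose drop hanger, 280 g: steel crossbar 10 mm thick, 170 mm long along its y; origin at the crossbar's middle, z up. Two sleeves (10 mm thick, down to z = -48 mm) at y = -32 and +32 mm hold a sliding U loop of 8 mm brass rod. Its lower bar (along y) lies 66 to 108 mm below the origin: the drop differs each time, holds firm under load and is not reported: see or feel it
- hanger_tab (a point): middle of the orange grip tab on top of the hanger, 29 mm above the crossbar's axis; the tab is 10 mm in x, 26 mm in y, 50 mm high. The hanger starts with its crossbar in the rack's V seats and can swing about it
- tray: loose blue parts tray, 120 to 200 g with fixed contents, 140 mm (x) x 70 mm (y), rim 26 mm high, balanced about its centre. Origin: centre of the underside, z up. At x = -80 mm stands a yellow grip tab: 24 mm in x, 10 mm in y, top 80 mm above the underside; at the +x end a dark counterweight out to x = 82 mm, 27 mm high. In the middle stands a hook, a C open downwards, 24 mm wide (y)
- tray_seat (a point): point in the tray's hook where the loop bar's axis lies when seated: 125 mm above the tray's underside, at its x = y = 0; axes as the tray's. From here the hook's crown is 4 to 11 mm above; the hook's post is at x = -15 to -9 mm, down to the tray floor; its free tip at x = +6 to +12 mm, down to 30 mm below, flaring out to x = +17 mm at its end. The bar enters upward between them
- gate (a joint): angle (rad) of the red spring gate in the hook: 0 shut, growing as the bar pushes it to the post; the bar passes at about 0.27, limit 0.45. Hinged on the post 23 mm below tray_seat, it leans in and up to 8 mm below tray_seat. It yields to a bar moving up, at 4 to 8 N, then the push drops as it snaps shut below the bar, 2 to 3 mm short of the seat
- screwdriver: screwdriver lying on the bench, a bystander
- relay: clear plug-in relay, 40 x 32 x 45 mm, a bystander
- meter: yellow multimeter 85 x 150 x 36 mm lying on the bench, a bystander
- jar: jar 56 mm wide, 70 mm high, a bystander
- spool: red ring-shaped spool, 80 mm wide, 40 mm high, a bystander
- contactor: black contactor 55 x 45 x 68 mm, a bystander
Mind the look-alikes: they are no part of the job. Of the things shaped like the hanger, the steel one is meant.

How it is judged:
By the outcome, as a careful person would: the job done as asked, in the order asked, and still so for the second after the job is handed in, with the robot touching nothing.
It also fails if it takes over 69 s, if anything falls off the work surface, if the arm or the gripper's body presses on something with over 40 N, if the wrist force passes 120 N, or if a joint passes its speed limit or range.

## Working session

There is one attempt and no reset: what is moved stays moved. The work goes in short steps, Python scripts to look and compute and a tool call to move; the robot and the scene stay as the last step left them, time stands still between calls to the robot, and variables do not carry over. Pictures are saved under pics/ and viewed, at most 10 in all, crops included, and the job is handed in when it is done.

Besides the shell and the picture viewer there is one more tool, called as name(argument=value, ...), one argument or row to a line, values as JSON. apply_moves: Moves the arm, as the interface text tells. Shifts and turns lie within -1 to 1; 1 stands for 0.8 m of shift or 45 degrees of turn. Its arguments: {"type":"object","properties":{"series":{"type":"array"},"jaw":{"type":"number"},"squeeze":{"type":"number"}},"required":["series"]}

```bash
ls; mkdir -p pics
python3 - <<'E'
from plant import ctrl
import cv2
s=ctrl.get_state();print(s)
for c in ["side","top","wrist"]:
    im=ctrl.read_camera(c);cv2.imwrite(f"pics/{c}0.png",im[:,:,::-1]);print(c,ctrl.get_calibration(c))
    if c!="wrist":
        for t in ["hanger","hanger_tab","stand","rack","tray","tray_seat"]:
            print(t,[(round(d["xy"][0]*640),round(d["xy"][1]*480),round(d["p"],2)) for d in ctrl.boxes_of(t,c)][:4])
E
```

```text
pics
{'time': 0.0, 'qpos': array([-1.28303364e+00,  2.87160542e-01,  1.57817419e+00, -2.41059268e-05,
        1.27861057e+00, -1.49983682e-01]), 'dq': array([-2.38372084e-04, -1.43408892e-03,  1.37731443e-03, -8.81959160e-04,
       -1.75582592e-05, -4.19385555e-04]), 'joint_efforts': array([-3.83020451e-04, -4.05981982e+01, -2.92626053e+01, -1.42326844e-04,
        5.77085390e-03, -3.64740004e-06]), 'eef_pos': array([ 0.28598752, -0.61074255,  0.24895207]), 'tcp_rot': array([ 9.76141303e-01,  2.17133078e-01, -9.24829852e-05, -1.17274013e-03]), 'contact_force': array([-0.4640958 , -0.15179251, -0.35504305]), 'wrist_torque': array([-0.02359053, -0.00845236,  0.01768149]), 'finger_force': 0.0, 'opening': 0.9998168060727712}
side {'fx': 459.7467107309451, 'fy': 459.7467107309451, 'cx': 320.5263142403855, 'cy': 245.15698943681332, 'xyz': array([0.33012065, 0.99468544, 1.04262663]), 'orientation': array([-0.02475627,  0.41315268,  0.90748815, -0.07181393])}
hanger [(207, 433, 0.93), (383, 429, 0.92), (363, 337, 0.67), (297, 326, 0.65)]
hanger_tab [(365, 343, 0.95), (299, 330, 0.86), (384,
[... 447 characters left out ...]
146, 335, 0.62), (217, 238, 0.57)]
hanger_tab [(118, 181, 0.9), (146, 329, 0.7), (233, 304, 0.59), (216, 240, 0.56)]
stand [(333, 185, 0.77), (423, 165, 0.31)]
rack [(226, 244, 0.61)]
tray [(421, 244, 0.88)]
tray_seat [(421, 244, 0.95)]
wrist {'fx': 371.64829954431775, 'fy': 371.64829954431775, 'cx': 325.1365970374439, 'cy': 243.97107701111256, 'hand_eye': array([[ 3.83370235e-04,  9.49499737e-01,  3.13767593e-01,
         8.15448629e-02],
       [ 9.99999309e-01, -7.12679199e-04,  9.34828032e-04,
         1.17353937e-03],
       [ 1.11123461e-03,  3.13767017e-01, -9.49499354e-01,
        -1.23271762e-01],
       [ 0.00000000e+00,  0.00000000e+00,  0.00000000e+00,
         1.00000000e+00]])}
```

View pics/side0.png

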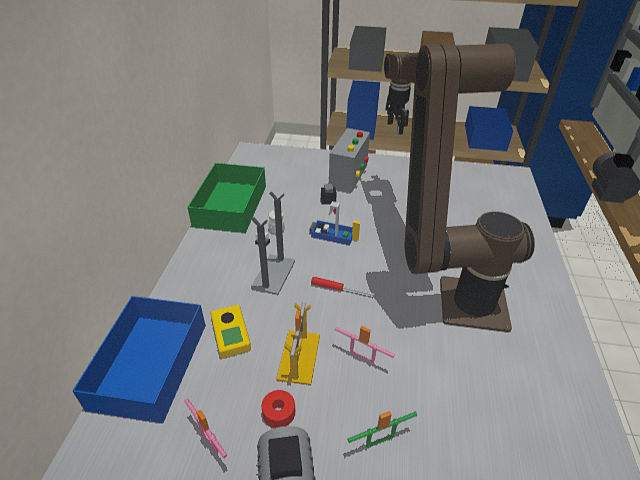

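View pics/top0.png

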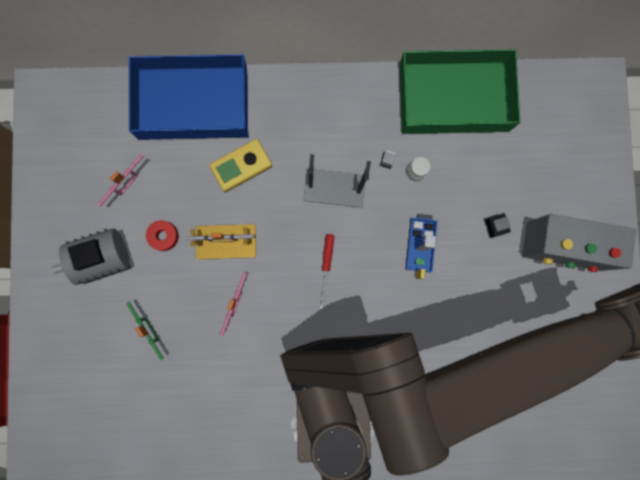

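The side view shows the rack at (300,345) with the steel hanger, the stand at (272,250) and the tray at (335,230). The pink and green hangers are look-alikes. In the top view they are at (225,242), (335,185) and (421,244). I'll zoom in for the corners.

```bash
cat > h.py <<'E'
import numpy as np
from scipy.spatial.transform import Rotation as R
from plant import ctrl
def cam(n,st=None):
    c=ctrl.get_calibration(n)
    if n!="wrist": return c,R.from_quat(c["orientation"]).as_matrix(),c["xyz"]
    H=c["hand_eye"];Rt=R.from_quat(st["tcp_rot"]).as_matrix()
    return c,Rt@H[:3,:3],Rt@H[:3,3]+st["eef_pos"]
def proj(n,P,st=None):
    c,M,t=cam(n,st);p=(np.atleast_2d(P)-t)@M*[1,-1,-1]
    if n=="wrist":
        r=np.hypot(p[:,0],p[:,1]);k=np.arctan2(r,p[:,2])/np.maximum(r,1e-9)
    else: k=1/p[:,2]
    return np.c_[c["fx"]*p[:,0]*k+c["cx"],c["fy"]*p[:,1]*k+c["cy"]]
def ray(n,uv,st=None):
    c,M,t=cam(n,st);a=(np.array(uv)-[c["cx"],c["cy"]])/[c["fx"],c["fy"]]
    if n=="wrist":
        r=np.hypot(*a);s=np.sin(r)/max(r,1e-9);d=np.array([a[0]*s,a[1]*s,np.cos(r)])
    else: d=np.array([a[0],a[1],1])
    d=M@(d*[1,-1,-1]);return t,d/np.linalg.norm(d)
def atz(n,uv,z,st=None):
    t,d=ray(n,uv,st);return t+d*(z-t[2])/d[2]
def tri(*obs):
    A=np.zeros((3,3));b=np.zeros(3)
    for o in obs:
        t,d=ray(*o);Q=np.eye(3)-np.outer(d,d);A+=Q;b+=Q@t
    return np.linalg.solve(A,b)
E
python3 - <<'E'
import cv2,numpy as np
t=cv2.imread("pics/top0.png");s=cv2.imread("pics/side0.png")
def cr(im,x,y,w,h,k): return cv2.resize(im[y:y+h,x:x+w],None,fx=k,fy=k,interpolation=cv2.INTER_CUBIC)
a=np.hstack([cr(t,185,215,80,60,5),cr(t,295,150,80,60,5)])
b=np.hstack([cr(t,395,210,50,75,4),cr(s,240,185,75,75,4)[:, :200],cr(s,300,185,100,75,4)])
print(a.shape,b.shape)
b=np.hstack([b,np.zeros((300,800-b.shape[1],3),np.uint8)]) if b.shape[1]<800 else b[:,:800]
cv2.imwrite("pics/m1.png",np.vstack([a,b]))
cv2.imwrite("pics/m2.png",np.hstack([cr(s,270,295,60,95,6),cr(s,245,185,60,95,6)])[:600])
E
```

```text
(300, 800, 3) (300, 800, 3)
```

View pics/m1.png

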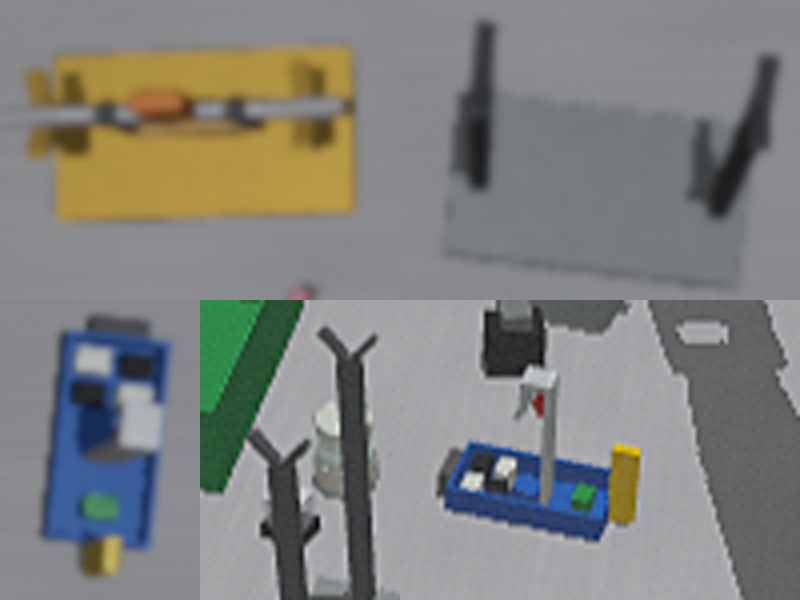

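View pics/m2.png

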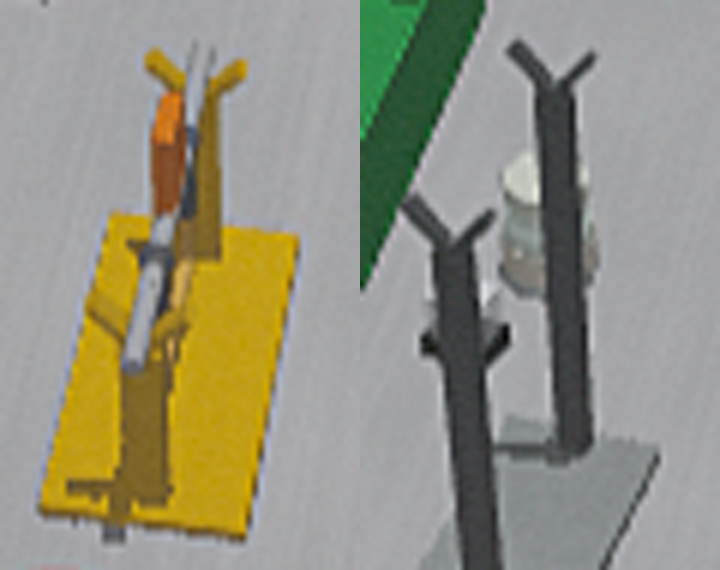

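The crops show the base corners of the rack and stand, the tray rim and the hook. I'll convert them to world positions and check them against the known sizes.

Run:
```python
from h import *
np.set_printoptions(precision=4,suppress=True)
def quad(c,o,k,z):
    P=np.array([atz("top",[o[0]+x/k,o[1]+y/k],z) for x,y in c]);m=P.mean(0)
    print("center",m,"sides",np.linalg.norm(P-np.roll(P,-1,0),axis=1)); 
    e=(P[0]-P[1]+P[3]-P[2]);e2=(P[0]-P[3]+P[1]-P[2]);print("dir 0-1 (left) deg from +y",np.degrees(np.arctan2(-e[0],e[1])),"dir up from +x",np.degrees(np.arctan2(e2[1],e2[0])))
    return m
quad([(55,55),(352,47),(352,212),(57,220)],(185,215),5,.01)
quad([(60,95),(357,125),(340,285),(43,255)],(295,150),5,.01)
m=quad([(62,30),(172,42),(150,248),(42,238)],(395,210),4,.026)
print("hook crown top",atz("top",[395+140/4,210+125/4],.136))
# hook crown side: crop k4 origin(300,185) placed at x=400,y=300
print("tri hook",tri(("top",[395+140/4,210+125/4]),("side",[300+140/4,185+75/4])))
print("tab tri",tri(("top",[185+160/5,215+103/5]),("side",[270+168/6,295+150/6])), "top tab at .179",atz("top",[185+160/5,215+103/5],.175))
# crossbar ends
print("bar -y end",tri(("top",[185+350/5,215+105/5]),("side",[270+203/6,295+45/6])))
print("bar +y end",tri(("top",[185+0/5,215+116/5]),("side",[270+133/6,295+365/6])))
# stand seat: bar axis ends from side V bottoms
for uv in [(245+(555-360)/6,185+85/6),(245+(452-360)/6,185+240/6)]: print("stand V (side at .255)",atz("side",uv,.254))
```

```text
center [0.4815 0.2715 0.01  ] sides [0.1587 0.0887 0.1569 0.0885]
dir 0-1 (left) deg from +y 0.10385805548804132 dir up from +x -0.4082650056416556
center [ 0.6198 -0.0247  0.01  ] sides [0.1619 0.0882 0.1611 0.0881]
dir 0-1 (left) deg from +y -7.188471998938831 dir up from +x -7.66491283284946
center [ 0.4585 -0.2502  0.026 ] sides [0.0741 0.1387 0.0721 0.1398]
dir 0-1 (left) deg from +y -7.237547090698541 dir up from +x -8.186754385757217
hook crown top [ 0.4579 -0.2506  0.136 ]
tri hook [ 0.4579 -0.2505  0.1364]
tab tri [0.4836 0.2733 0.1534] top tab at .179 [0.4812 0.27   0.175 ]
bar -y end [0.4845 0.184  0.119 ]
bar +y end [0.4823 0.3574 0.1216]
stand V (side at .255) [ 0.611  -0.0828  0.254 ]
stand V (side at .255) [0.6305 0.0439 0.254 ]
```

Measured positions, which agree with the given sizes:

| Thing | x (m) | y (m) | z (m) | Yaw |
|---|---|---|---|---|
| Hanger (at the tab) | 0.4825 | 0.271 | 0.154 | 0° |
| Stand seat | 0.620 | -0.023 | 0.26 | -7.7° |
| Tray | 0.458 | -0.2505 | on the bench | -7.7° |

I'll go to the rack first.

apply_moves(
  series=[
    [0.27, 0.39, 0.14, 0, 0, 0.5],
    [0.27, 0.39, 0.14, 0, 0, 1],
    [0.27, 0.39, 0.14, 0, 0, 1],
    [0.27, 0.39, 0.14, 0, 0, 1],
    [0.27, 0.39, 0.14, 0, 0, 1],
    [0.27, 0.39, 0.14, 0, 0, 1],
    [0.27, 0.39, 0.14, 0, 0, 1],
    [0.27, 0.76, 0.14, 0, 0, 1],
    [0.27, 0.76, 0.14, 0, 0, 1],
    [0.27, 0.76, 0.14, 0, 0, 1],
    [0.27, 0.76, 0.14, 0, 0, 1],
    [0.27, 0.76, 0.14, 0, 0, 1],
    [0.25, 1, 0.14, 0, 0, 1],
    [0.25, 1, 0.14, 0, 0, 1],
    [0.25, 1, 0.14, 0, 0, 1],
    [0.25, 1, 0.14, 0, 0, 1],
  ],
  jaw=1,
  squeeze=60,
)

```text
time: 2.75
eef_pos: [0.4854, 0.1913, 0.3619]
tcp_rot: [0.817, 0.576, -0.0, -0.0]
contact_force: [0.1, -0.9, 0.3]
opening: 0.999
finger_force: 0.0
```

apply_moves(
  series=[
    [-0.004, 0.102, -0.07, 0, 0, 0.22],
    [-0.004, 0.102, -0.13, 0, 0, 0.437],
    [-0.004, 0.102, -0.13, 0, 0, 0.437],
    [-0.004, 0.102, -0.13, 0, 0, 0.437],
    [-0.004, 0.102, -0.13, 0, 0, 0.437],
  ],
)

```text
time: 3.38
eef_pos: [0.4847, 0.2694, 0.2612]
tcp_rot: [0.71, 0.705, 0.002, 0.001]
contact_force: [-0.4, -0.7, 0.8]
opening: 1.0
finger_force: 0.0
```

Run:
```python
from h import *;import cv2
st=ctrl.get_state();im=ctrl.read_camera("wrist");print(st["eef_pos"],R.from_quat(st["tcp_rot"]).as_matrix()[:,0])
print("pred",proj("wrist",[[.4825,.271,.179],[.4825,.271,.125],[.4825,.186,.125],[.4825,.356,.125]],st).round())
for d in ctrl.silhouettes("hanger_tab","wrist")[:3]:
    uv=np.array(d["xy"])*[640,480];print(d["p"],uv,atz("wrist",uv,.165,st))
cv2.imwrite("pics/w1.png",im[:,:,::-1])
```

```text
[0.48473328 0.26940427 0.261202  ] [0.00732476 0.99997264 0.00103559]
pred [[319. 261.]
 [319. 235.]
 [321. 335.]
 [318. 116.]]
0.98 [147.584 244.992] [0.36700024 0.27741368 0.165     ]
0.7 [75.52  22.896] [0.31781708 0.43681339 0.165     ]
0.67 [323.776 221.376] [0.48577199 0.29167163 0.165     ]
```

View pics/w1.png

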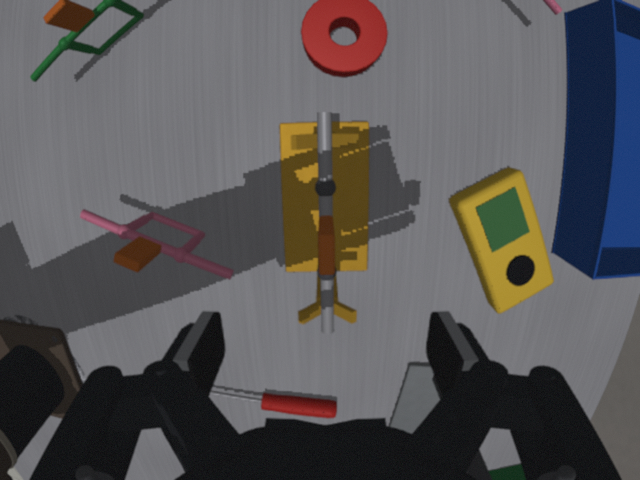

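The wrist view shows the upright orange tab at about (326,245). The crossbar ends are at (325,112) and (325,332), so x is about 0.485 and y about 0.273. I'll descend and grip.

apply_moves(
  series=[
    [0.001, 0.003, -0.05, 0, 0, 0],
    [0.001, 0.003, -0.1, 0, 0, 0],
    [0.001, 0.003, -0.126, 0, 0, 0],
    [0.001, 0.003, -0.126, 0, 0, 0],
    [0.001, 0.003, -0.126, 0, 0, 0],
  ],
)

```text
time: 4.1
eef_pos: [0.4851, 0.2728, 0.1597]
tcp_rot: [0.709, 0.705, 0.002, 0.001]
contact_force: [-0.1, -0.0, -0.2]
opening: 0.998
finger_force: 0.0
```

apply_moves(
  series=[
    [0, 0, 0, 0, 0, 0],
    [0, 0, 0, 0, 0, 0],
    [0, 0, 0, 0, 0, 0],
    [0, 0, 0, 0, 0, 0],
    [0, 0, 0, 0, 0, 0],
    [0, 0, 0, 0, 0, 0],
  ],
  jaw=0,
  squeeze=60,
)

```text
time: 4.85
eef_pos: [0.485, 0.2728, 0.1582]
tcp_rot: [0.708, 0.706, 0.001, 0.001]
contact_force: [4.0, 1.1, 0.2]
opening: 0.107
finger_force: 58.9
```

apply_moves(
  series=[
    [0, 0, 0.01, 0, 0, 0],
    [0, 0, 0.03, 0, 0, 0],
    [0, 0, 0.07, 0, 0, 0],
    [0, 0, 0.12, 0, 0, 0],
    [0, 0, 0.18, 0, 0, 0],
    [0, 0, 0.24, 0, 0, 0],
    [0, 0, 0.3, 0, 0, 0],
    [0, 0, 0.34, 0, 0, 0],
    [0.01, -0.02, 0.35, 0, 0, -0.02],
    [0.03, -0.06, 0.35, 0, 0, -0.05],
    [0.05, -0.11, 0.35, 0, 0, -0.08],
    [0.07, -0.16, 0.35, 0, 0, -0.11],
    [0.09, -0.21, 0.35, 0, 0, -0.13],
    [0.11, -0.26, 0.35, 0, 0, -0.15],
    [0.13, -0.3, 0.35, 0, 0, -0.17],
    [0.15, -0.33, 0.35, 0, 0, -0.17],
    [0.16, -0.355, 0.35, 0, 0, -0.17],
    [0.169, -0.37, 0.35, 0, 0, -0.17],
    [0.169, -0.37, 0.35, 0, 0, -0.17],
    [0.169, -0.37, 0.35, 0, 0, -0.17],
  ],
)

```text
time: 7.35
eef_pos: [0.6188, -0.0225, 0.4377]
tcp_rot: [0.754, 0.657, 0.0, -0.0]
contact_force: [-0.3, -0.3, -2.9]
opening: 0.109
finger_force: 58.4
```

Run:
```python
from h import *;import cv2
st=ctrl.get_state();w=ctrl.read_camera("wrist");s=ctrl.read_camera("side");t=ctrl.read_camera("top")
p=st["eef_pos"];print(p,st["contact_force"],R.from_quat(st["tcp_rot"]).as_matrix()[:,0])
# predicted seats
c,sn=np.cos(np.radians(-7.7)),np.sin(np.radians(-7.7));Y=np.array([-sn,c,0]);S=np.array([.62,-.023,.26])
print("seats side",proj("side",[S-.065*Y,S+.065*Y]).round(1),"wrist",proj("wrist",[S-.065*Y,S+.065*Y],st).round(1))
O=p-[0,0,.033];print("bar ends side",proj("side",[O-.085*Y,O+.085*Y]).round(1),"wrist",proj("wrist",[O-.085*Y,O+.085*Y],st).round(1))
print("loop side d=66,108",proj("side",[O-[0,0,.066],O-[0,0,.108]]).round(1))
def cr(im,x,y,W,H,k): return cv2.resize(im[y:y+H,x:x+W],None,fx=k,fy=k,interpolation=cv2.INTER_CUBIC)
x0,y0=205,100
cv2.imwrite("pics/m3.png",np.hstack([cr(s,x0,y0,100,150,4),w[0:480,120:520][:, :400] if 0 else cv2.resize(w,(400,300))[:, :].repeat(2,0)])[:,:,::-1])
```

```text
[ 0.61879663 -0.02246069  0.43771623] [-0.27773168 -0.34357049 -2.85353952] [1.36459582e-01 9.90645504e-01 5.17978012e-04]
seats side [[277.7 196.6]
 [261.  222.8]] wrist [[325.3 293.2]
 [325.  144.9]]
bar ends side [[278.1 149.7]
 [254.3 182.2]] wrist [[323.1 427.9]
 [321.4 114.2]]
loop side d=66,108 [[268.3 186.1]
 [269.3 198.8]]
```

View pics/m3.png

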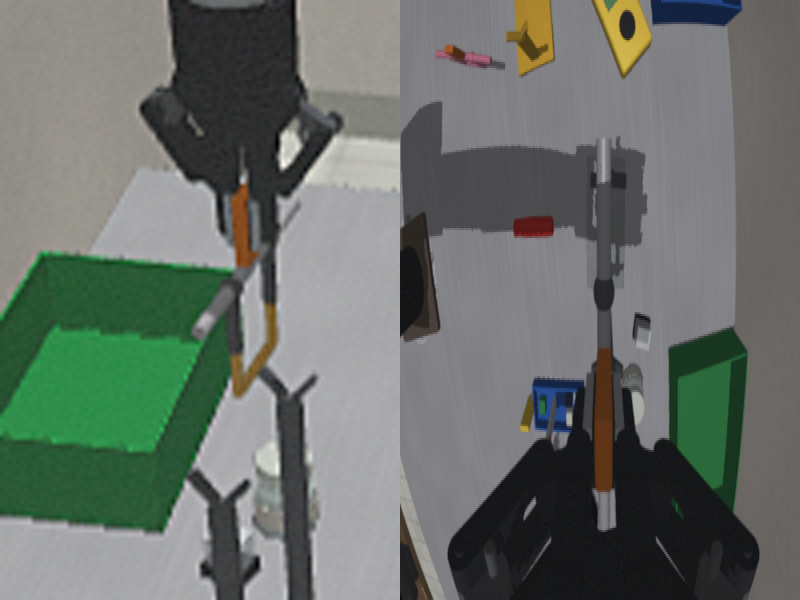

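The side crop matches the predictions: V seats at crop pixels (222,495) and (290,392), near bar end at (203,328). The loop's lower bar is near (256,367), which puts the drop at about 84 mm. I'll lower the hanger now.

apply_moves(
  series=[
    [0, 0, -0.02, 0, 0, 0],
    [0, 0, -0.06, 0, 0, 0],
    [0, 0, -0.1, 0, 0, 0],
    [0, 0, -0.13, 0, 0, 0],
    [0, 0, -0.15, 0, 0, 0],
    [0, 0, -0.16, 0, 0, 0],
    [0, 0, -0.165, 0, 0, 0],
    [0, 0, -0.17, 0, 0, 0],
    [0, 0, -0.174, 0, 0, 0],
    [0, 0, -0.176, 0, 0, 0],
    [0, 0, -0.176, 0, 0, 0],
  ],
)

```text
time: 8.88
eef_pos: [0.6197, -0.0234, 0.2979]
tcp_rot: [0.754, 0.657, 0.001, 0.001]
contact_force: [2.3, -0.7, 0.0]
opening: 0.107
finger_force: 58.9
```

apply_moves(
  series=[
    [0.002, 0, 0, 0, 0, 0],
    [0.004, 0, -0.001, 0, 0, 0],
    [0.004, 0, -0.002, 0, 0, 0],
    [0.004, 0, -0.002, 0, 0, 0],
  ],
)

```text
time: 9.38
eef_pos: [0.6223, -0.0233, 0.2951]
tcp_rot: [0.754, 0.657, 0.0, 0.0]
contact_force: [1.3, -0.0, -1.9]
opening: 0.109
finger_force: 58.7
```

apply_moves(
  series=[
    [0.001, 0, -0.001, 0, 0, 0],
    [0.002, 0, -0.002, 0, 0, 0],
    [0.002, 0, -0.003, 0, 0, 0],
    [0.002, 0, -0.003, 0, 0, 0],
  ],
)

```text
time: 9.88
eef_pos: [0.6239, -0.0233, 0.2933]
tcp_rot: [0.754, 0.657, 0.0, 0.0]
contact_force: [-0.2, -0.1, 1.6]
opening: 0.11
finger_force: 59.2
```

It has settled at the expected height with the load balanced. I'll release, rise, and look.

apply_moves(
  series=[
    [0, 0, 0, 0, 0, 0],
    [0, 0, 0, 0, 0, 0],
    [0, 0, 0, 0, 0, 0],
    [0, 0, 0, 0, 0, 0],
    [0, 0, 0.03, 0, 0, 0],
    [0, 0, 0.07, 0, 0, 0],
    [0, 0, 0.12, 0, 0, 0],
    [-0.04, -0.04, 0.12, 0, 0, 0.2],
    [-0.1, -0.1, 0.12, 0, 0, 0.4],
    [-0.15, -0.15, 0.1, 0, 0, 0.6],
    [-0.2, -0.2, 0.05, 0, 0, 0.8],
    [-0.24, -0.24, 0, 0, 0, 1],
    [-0.27, -0.27, 0, 0, 0, 1],
    [-0.3, -0.27, -0.06, 0, 0, 1],
    [-0.3, -0.27, -0.06, 0, 0, 1],
  ],
  jaw=1,
)

```text
time: 11.75
eef_pos: [0.3805, -0.2371, 0.2397]
tcp_rot: [0.446, 0.895, 0.002, -0.005]
contact_force: [-0.7, 0.3, 0.2]
opening: 1.003
finger_force: 0.0
```

Run:
```python
from h import *;import cv2
st=ctrl.get_state();w=ctrl.read_camera("wrist");s=ctrl.read_camera("side")
print(st["time"],st["eef_pos"],R.from_quat(st["tcp_rot"]).as_matrix()[:,0],st["qpos"])
Y=np.array([.134,.991,0]);S=np.array([.6239,-.0233,.26])
print("bar ends side",proj("side",[S-.085*Y,S+.085*Y,S+[0,0,.054]]).round(1))
for d in (.066,.087,.108):print("loop",d,proj("side",[S-[0,0,d]-.02*Y,S-[0,0,d]+.02*Y]).round(1).tolist())
X=np.array([.991,-.134,0]);T=np.array([.458,-.2505,0]);print("tab pred wrist",proj("wrist",[T-.08*X+[0,0,.08],T+[0,0,.136]],st).round())
print("tab pred side",proj("side",[T-.08*X+[0,0,.08]]).round(1))
s2=cv2.resize(s[140:260,215:315],None,fx=5,fy=5,interpolation=cv2.INTER_CUBIC)
cv2.imwrite("pics/m4.png",np.hstack([s2,cv2.resize(w,(300,225)).repeat(1,0) if 0 else np.pad(cv2.resize(w,(300,225)),((0,375),(0,0),(0,0)))])[:,:,::-1])
```

```text
11.75 [ 0.38047173 -0.23709534  0.23966295] [-0.60132954  0.79892683  0.01089535] [-7.84362070e-01 -2.19556221e-01  2.11608124e+00  1.36596533e-04
  1.25605429e+00 -1.42962154e+00]
bar ends side [[278.7 192.7]
 [256.9 226.9]
 [267.1 193.3]]
loop 0.066 [[272.1, 223.1], [267.2, 231.3]]
loop 0.087 [[272.5, 228.6], [267.6, 236.8]]
loop 0.108 [[272.9, 234.0], [268.1, 242.2]]
tab pred wrist [[321. 231.]
 [400. 328.]]
tab pred side [[357.2 221.5]]
```

View pics/m4.png

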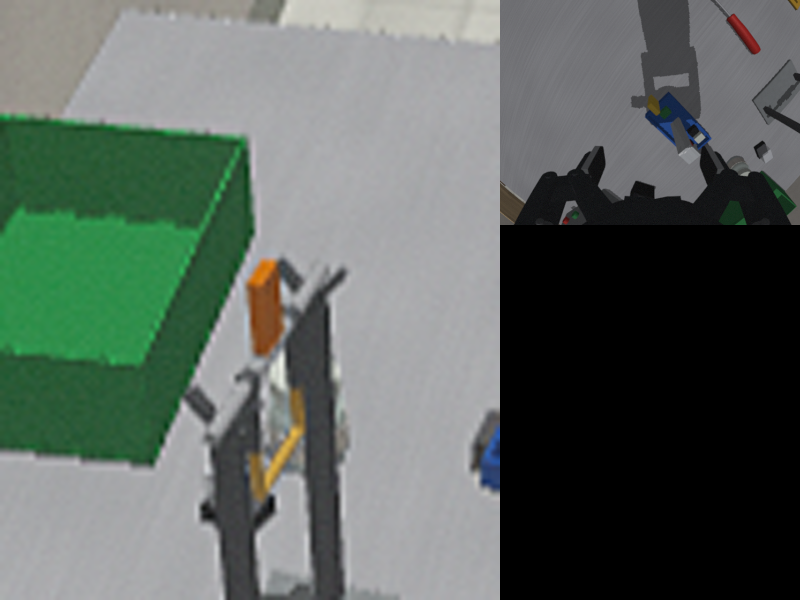

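The hanger is seated in both Vs: the bar ends at crop pixels (212,440) and (320,268) match the prediction. The loop's lower bar runs from (263,493) to (300,428), which gives a drop of about 85–87 mm. The tray tab is in the wrist view, so I'll turn above it and refine its position.

apply_moves(
  series=[
    [-0.001, -0.003, -0.02, 0, 0, 0.23],
    [-0.001, -0.003, -0.06, 0, 0, 0.46],
    [-0.001, -0.003, -0.08, 0, 0, 0.7],
    [-0.001, -0.003, -0.09, 0, 0, 0.9],
    [-0.001, -0.003, -0.1, 0, 0, 1],
    [-0.001, -0.003, -0.1, 0, 0, 1],
    [-0.001, -0.003, -0.1, 0, 0, 1],
  ],
)

```text
time: 12.72
eef_pos: [0.3846, -0.2426, 0.1668]
tcp_rot: [0.069, 0.998, -0.001, 0.001]
contact_force: [-0.4, 0.3, -0.4]
opening: 0.998
finger_force: 0.0
```

Run:
```python
from h import *;import cv2
st=ctrl.get_state();w=ctrl.read_camera("wrist")
print(st["eef_pos"],R.from_quat(st["tcp_rot"]).as_matrix()[:,0])
X=np.array([.991,-.134,0]);T=np.array([.458,-.2505,0]);print("pred",proj("wrist",[T-.08*X+[0,0,.08]],st))
h=cv2.cvtColor(w,cv2.COLOR_RGB2HSV);m=cv2.inRange(h,(20,120,80),(35,255,255))
n,l,s,c=cv2.connectedComponentsWithStats(m)
for i in range(1,n):
    if s[i,4]>60: 
        print(s[i],c[i],atz("wrist",c[i],.08,st));r=cv2.minAreaRect(np.argwhere(l==i)[:,::-1].astype(np.float32));print(r)
cv2.imwrite("pics/w5.png",w[:,:,::-1])
```

```text
[ 0.38464204 -0.24257924  0.16683819] [-0.99048127  0.13761317 -0.00307782]
pred [[329.13933913 249.31266552]]
[325 210  16  65 925] [332.03891892 243.58054054] [ 0.37537613 -0.23758729  0.08      ]
((332.5, 242.0), (64.0, 15.0), 90.0)
[  0 302  13  22 222] [  4.82882883 311.91441441] [ 0.39933716 -0.53460286  0.08      ]
((6.0, 312.5), (12.0, 21.0), 0.0)
[626 388  14  48 419] [634.51551313 410.08591885] [0.61495666 0.07235345 0.08      ]
((632.4999389648438, 411.5), (46.99999237060547, 12.999998092651367), 90.0)
```

View pics/w5.png

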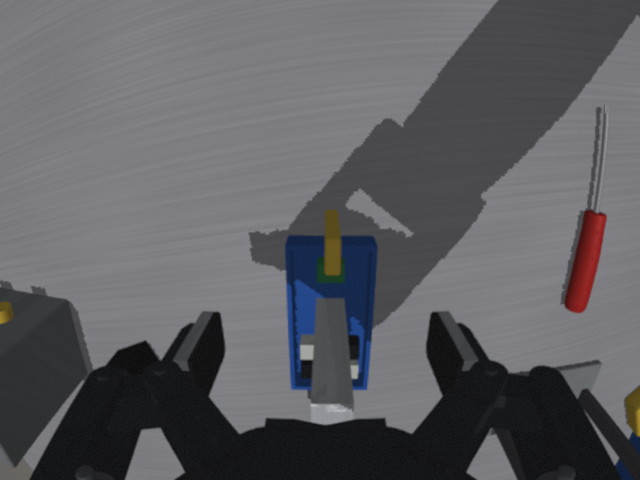

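The wrist view shows the tray aligned with the tool. The yellow tab is at columns 325–341 with its far top edge at row 275, so the tab is at about (0.382, -0.238). I'll descend and grip it firmly.

apply_moves(
  series=[
    [-0.003, 0.006, -0.03, 0, 0, 0],
    [-0.003, 0.006, -0.08, 0, 0, 0],
    [-0.003, 0.006, -0.12, 0, 0, 0],
    [-0.003, 0.006, -0.136, 0, 0, 0],
    [-0.003, 0.006, -0.136, 0, 0, 0],
    [-0.003, 0.006, -0.136, 0, 0, 0],
  ],
)

```text
time: 13.52
eef_pos: [0.3816, -0.2379, 0.0574]
tcp_rot: [0.069, 0.998, -0.001, 0.001]
contact_force: [0.8, 0.1, 0.2]
opening: 0.998
finger_force: 0.0
```

apply_moves(
  series=[
    [0, 0, 0, 0, 0, 0],
    [0, 0, 0, 0, 0, 0],
    [0, 0, 0, 0, 0, 0],
    [0, 0, 0, 0, 0, 0],
    [0, 0, 0, 0, 0, 0],
    [0, 0, 0, 0, 0, 0],
    [0, 0, 0, 0, 0, 0],
  ],
  jaw=0,
  squeeze=120,
)

```text
time: 14.4
eef_pos: [0.3808, -0.2372, 0.0563]
tcp_rot: [0.069, 0.998, -0.0, 0.0]
contact_force: [0.0, -0.0, 3.2]
opening: 0.104
finger_force: 117.0
```

apply_moves(
  series=[
    [0, 0, 0.005, 0, 0, 0],
    [0, 0, 0.02, 0, 0, 0],
    [0, 0, 0.05, 0, 0, 0],
    [0, 0, 0.08, 0, 0, 0],
    [0, 0, 0.11, 0, 0, 0],
    [0, 0.005, 0.1275, 0, 0, 0],
    [0.005, 0.02, 0.1275, 0, 0, 0],
    [0.01, 0.05, 0.1275, 0, 0, 0],
    [0.02, 0.09, 0.1275, 0, 0, 0],
    [0.03, 0.13, 0.1275, 0, 0, 0],
    [0.035, 0.17, 0.1275, 0, 0, 0],
    [0.045, 0.21, 0.1275, 0, 0, 0],
    [0.05, 0.25, 0.1275, 0, 0, 0],
    [0.06, 0.28, 0.1275, 0, 0, 0],
    [0.07, 0.29, 0.1275, 0, 0, 0],
    [0.09, 0.292, 0.1275, 0, 0, 0],
    [0.11, 0.292, 0.1275, 0, 0, 0],
    [0.13, 0.292, 0.1275, 0, 0, 0],
    [0.13, 0.292, 0.1275, 0, 0, 0],
    [0.13, 0.292, 0.1275, 0, 0, 0],
  ],
)

```text
time: 16.9
eef_pos: [0.4838, -0.0033, 0.1572]
tcp_rot: [0.069, 0.998, 0.0, -0.001]
contact_force: [0.4, 0.4, -2.2]
opening: 0.097
finger_force: 117.0
```

Run:
```python
from h import *;import cv2
st=ctrl.get_state();s=ctrl.read_camera("side");w=ctrl.read_camera("wrist")
Rm=R.from_quat(st["tcp_rot"]).as_matrix();p=st["eef_pos"];print(st["time"],p,Rm[:,0],st["contact_force"],st["wrist_torque"])
X=-Rm[:,0];se=p+.08*X+[0,0,.0687];Y=np.array([.134,.991,0])
print("seat",se,"crown top side",proj("side",[se+[0,0,.011],se+.009*X-[0,0,.03]]).round(1),"tab top",proj("side",[p+[0,0,.024]]),"cw end",proj("side",[se-[0,0,.098]+.082*X]))
print("wrist",proj("wrist",[se+[0,0,.011]],st))
cv2.imwrite("pics/m6.png",np.hstack([cv2.resize(s[170:290,240:340],None,fx=5,fy=5,interpolation=cv2.INTER_CUBIC),np.pad(cv2.resize(w[:, 160:480],(300,450)),((0,150),(0,0),(0,0)))])[:,:,::-1])
```

```text
16.9 [ 0.48378372 -0.00332812  0.15715499] [-0.99046599  0.13774207  0.00206045] [ 0.38848188  0.44388711 -2.23420419] [0.02061511 0.14260957 0.02452586]
seat [ 0.563021   -0.01434748  0.22569015] crown top side [[289.  219.6]
 [286.5 230.2]] tab top [[315.744178   240.01472026]] cw end [[264.59269966 243.00503026]]
wrist [[326.12149352 609.96679531]]
```

View pics/m6.png

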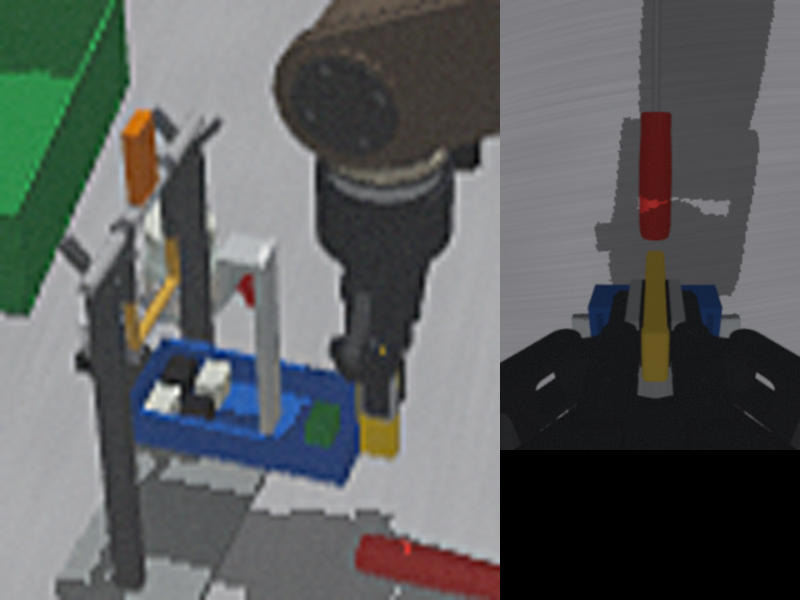

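The hook is level in front of the loop, with its crown at (245,245) as predicted. I'll move it through the loop.

apply_moves(
  series=[
    [0.01, -0.0015, 0, 0, 0, 0],
    [0.02, -0.003, 0, 0, 0, 0],
    [0.03, -0.0045, 0, 0, 0, 0],
    [0.04, -0.006, 0, 0, 0, 0],
    [0.05, -0.0075, 0, 0, 0, 0],
    [0.06, -0.009, 0, 0, 0, 0],
    [0.07, -0.01, 0, 0, 0, 0],
    [0.076, -0.011, 0, 0, 0, 0],
    [0.076, -0.011, 0, 0, 0, 0],
    [0.076, -0.011, 0, 0, 0, 0],
    [0.076, -0.011, 0, 0, 0, 0],
  ],
)

```text
time: 18.38
eef_pos: [0.5452, -0.0121, 0.1579]
tcp_rot: [0.069, 0.998, 0.0, -0.0]
contact_force: [0.4, -0.3, -1.8]
opening: 0.098
finger_force: 117.1
```

Run:
```python
from h import *;import cv2
st=ctrl.get_state();s=ctrl.read_camera("side")
Rm=R.from_quat(st["tcp_rot"]).as_matrix();p=st["eef_pos"];print(st["time"],p,st["contact_force"],st["wrist_torque"])
X=-Rm[:,0];se=p+.08*X+[0,0,.0687];Y=np.array([.134,.991,0]);B=np.array([.6239,-.0233,.175])
print("seat",se,"crown top side",proj("side",[se+[0,0,.011]]).round(1),"tip bottom",proj("side",[se+.014*X-[0,0,.03]]),"bar ends",proj("side",[B-.032*Y,B+.032*Y]))
cv2.imwrite("pics/m7.png",cv2.resize(s[170:270,235:315],None,fx=6,fy=6,interpolation=cv2.INTER_CUBIC)[:,:,::-1])
```

```text
18.375 [ 0.54515187 -0.01205062  0.15788163] [ 0.37054316 -0.33983852 -1.76202516] [ 0.04156718  0.17735584 -0.02018674]
seat [ 0.6243923  -0.02304855  0.22656516] crown top side [[268.6 215.3]] tip bottom [[264.98326691 225.57885118]] bar ends [[273.89858866 225.6771582 ]
 [266.07826218 238.81035894]]
```

View pics/m7.png

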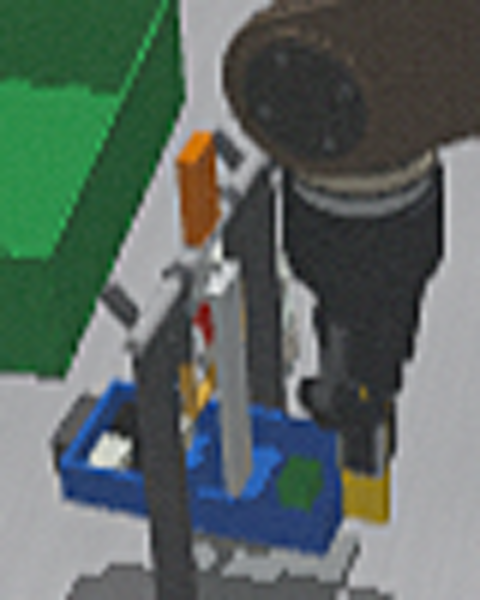

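No contact, and the hook is in the loop with its post in front of it. I'll lower it by feel.

apply_moves(
  series=[
    [0, 0, -0.005, 0, 0, 0],
    [0, 0, -0.01, 0, 0, 0],
    [0, 0, -0.015, 0, 0, 0],
    [0, 0, -0.02, 0, 0, 0],
    [0, 0, -0.025, 0, 0, 0],
    [0, 0, -0.025, 0, 0, 0],
    [0, 0, -0.025, 0, 0, 0],
  ],
)

```text
time: 19.3
eef_pos: [0.5455, -0.0121, 0.138]
tcp_rot: [0.069, 0.998, -0.0, 0.0]
contact_force: [0.6, 0.2, -1.8]
opening: 0.104
finger_force: 117.1
```

apply_moves(
  series=[
    [0, 0, -0.003, 0, 0, 0],
    [0, 0, -0.006, 0, 0, 0],
    [0, 0, -0.008, 0, 0, 0],
    [0, 0, -0.008, 0, 0, 0],
  ],
)

```text
time: 19.8
eef_pos: [0.5481, -0.0126, 0.1344]
tcp_rot: [0.069, 0.998, -0.0, 0.004]
contact_force: [0.0, 0.1, 6.3]
opening: 0.103
finger_force: 118.3
```

Contact came earlier than expected. The wrist moment can tell me where along the hook it touches.

Run:
```python
from h import *
st=ctrl.get_state();print(st["time"],st["eef_pos"],st["tcp_rot"],st["contact_force"],st["wrist_torque"])
s=ctrl.read_camera("side")
import cv2
hsv=cv2.cvtColor(s,cv2.COLOR_RGB2HSV)[205:250,250:290]
m=cv2.inRange(hsv,(12,110,90),(28,255,255));
for i,r in enumerate(m):
    c=np.flatnonzero(r)
    if len(c): print(205+i,250+c[0],250+c[-1],len(c),end=" | ")
for d in (.08,.085,.09):
    B=np.array([.6239,-.0233,.26-d]);Y=np.array([.134,.991,0]);print(d,proj("side",[B-.032*Y,B+.032*Y,B+[.01,0,0]]).round(1).tolist())
```

```text
19.8 [ 0.54811061 -0.01258729  0.13442473] [ 6.88617006e-02  9.97618443e-01 -4.56928827e-04  3.91150402e-03] [0.04069695 0.10219907 6.34542371] [-0.00391572 -0.40406686  0.05656607]
205 265 271 7 | 206 266 271 6 | 207 266 270 5 | 208 266 270 5 | 209 266 269 4 | 210 267 267 1 | 218 273 274 2 | 231 265 266 2 | 232 265 266 2 | 233 265 269 4 | 234 265 269 4 | 235 265 269 5 | 236 265 268 4 | 237 265 267 3 | 238 265 267 3 | 239 265 266 2 | 0.08 [[273.8, 224.4], [266.0, 237.5], [266.7, 230.5]]
0.085 [[273.9, 225.7], [266.1, 238.8], [266.8, 231.8]]
0.09 [[274.0, 227.0], [266.2, 240.1], [266.9, 233.1]]
```

The lever of about 70 mm says the bar meets the gate's hinge, close to the post, and not the tip. The height agrees with a drop of 84 mm. I'll rise, move the tray 5–6 mm back in -x, and try again.

apply_moves(
  series=[
    [0, 0, 0.006, 0, 0, 0],
    [0, 0, 0.012, 0, 0, 0],
    [-0.003, 0, 0.012, 0, 0, 0],
    [-0.007, 0.001, 0.012, 0, 0, 0],
    [-0.007, 0.001, 0.012, 0, 0, 0],
    [-0.007, 0.001, 0.008, 0, 0, 0],
    [-0.007, 0.001, 0.004, 0, 0, 0],
    [-0.007, 0.001, 0.002, 0, 0, 0],
    [-0.007, 0.001, 0.002, 0, 0, 0],
  ],
)

```text
time: 20.98
eef_pos: [0.5397, -0.0113, 0.1328]
tcp_rot: [0.069, 0.998, 0.0, -0.0]
contact_force: [-0.3, -1.4, -1.7]
opening: 0.102
finger_force: 117.1
```

```bash
cat > f.py <<'E'
from h import *
st=ctrl.get_state();f=st["contact_force"];t=st["wrist_torque"]
print(st["time"],st["eef_pos"].round(4),st["tcp_rot"].round(4),f.round(2),t.round(3),"dF",round(f[2]+1.9,2),"lever",(-(t[1]-.155)/max(f[2]+1.9,.01)).round(4))
E
python3 f.py
```

```text
20.975 [ 0.5397 -0.0113  0.1328] [ 6.890e-02  9.976e-01  1.000e-04 -3.000e-04] [-0.29 -1.35 -1.67] [0.048 0.115 0.02 ] dF 0.23 lever 0.1723
```

apply_moves(
  series=[
    [0, 0, -0.002, 0, 0, 0],
    [0, 0, -0.004, 0, 0, 0],
    [0, 0, -0.006, 0, 0, 0],
    [0, 0, -0.006, 0, 0, 0],
  ],
)

```text
time: 21.48
eef_pos: [0.5397, -0.0113, 0.1281]
tcp_rot: [0.069, 0.998, 0.0, -0.0]
contact_force: [-0.3, -0.5, -2.1]
opening: 0.1
finger_force: 117.0
```

```bash
python3 f.py
```

```text
21.475 [ 0.5397 -0.0113  0.1281] [ 6.890e-02  9.976e-01  0.000e+00 -2.000e-04] [-0.31 -0.47 -2.07] [0.041 0.154 0.002] dF -0.17 lever 0.1074
```

Free. I'll keep going down in small steps.

apply_moves(
  series=[
    [0, 0, -0.002, 0, 0, 0],
    [0, 0, -0.004, 0, 0, 0],
    [0, 0, -0.004, 0, 0, 0],
  ],
)

```text
time: 21.85
eef_pos: [0.5404, -0.0114, 0.1257]
tcp_rot: [0.069, 0.998, -0.0, 0.001]
contact_force: [0.9, 0.2, -0.1]
opening: 0.098
finger_force: 117.4
```

apply_moves(
  series=[
    [0, 0, -0.002, 0, 0, 0],
    [0, 0, -0.004, 0, 0, 0],
    [0, 0, -0.004, 0, 0, 0],
  ],
)

```text
time: 22.22
eef_pos: [0.5405, -0.0115, 0.1226]
tcp_rot: [0.069, 0.998, -0.0, 0.001]
contact_force: [-0.6, -0.1, 3.3]
opening: 0.101
finger_force: 117.9
```

apply_moves(
  series=[
    [0, 0, -0.0015, 0, 0, 0],
    [0, 0, -0.003, 0, 0, 0],
    [0, 0, -0.003, 0, 0, 0],
  ],
)

```text
time: 22.6
eef_pos: [0.54, -0.0114, 0.1197]
tcp_rot: [0.069, 0.998, -0.0, 0.0]
contact_force: [-0.1, 0.4, 3.3]
opening: 0.102
finger_force: 118.0
```

The push on the gate is about 5 N. Continuing.

apply_moves(
  series=[
    [0, 0, -0.0015, 0, 0, 0],
    [0, 0, -0.003, 0, 0, 0],
    [0, 0, -0.003, 0, 0, 0],
  ],
)

```text
time: 22.98
eef_pos: [0.5395, -0.0113, 0.1168]
tcp_rot: [0.069, 0.998, 0.0, -0.0]
contact_force: [0.9, 0.4, 4.4]
opening: 0.101
finger_force: 117.9
```

```bash
python3 f.py
```

```text
22.975 [ 0.5395 -0.0113  0.1168] [ 6.890e-02  9.976e-01  0.000e+00 -4.000e-04] [0.89 0.4  4.39] [-0.003 -0.349 -0.033] dF 6.29 lever 0.0801
```

apply_moves(
  series=[
    [0, 0, -0.001, 0, 0, 0],
    [0, 0, -0.002, 0, 0, 0],
    [0, 0, -0.002, 0, 0, 0],
  ],
)

```text
time: 23.35
eef_pos: [0.538, -0.0109, 0.1137]
tcp_rot: [0.069, 0.998, 0.0, -0.003]
contact_force: [0.3, -0.1, -2.0]
opening: 0.102
finger_force: 117.1
```

apply_moves(
  series=[
    [0, 0, -0.001, 0, 0, 0],
    [0, 0, -0.002, 0, 0, 0],
    [0, 0, -0.002, 0, 0, 0],
  ],
)

```text
time: 23.72
eef_pos: [0.5394, -0.0112, 0.1135]
tcp_rot: [0.069, 0.998, 0.0, -0.001]
contact_force: [0.4, 0.1, -1.9]
opening: 0.103
finger_force: 117.1
```

It clicked: the push dropped to zero. I'll lower the last 2–3 mm onto the seat.

apply_moves(
  series=[
    [0, 0, -0.001, 0, 0, 0],
    [0, 0, -0.002, 0, 0, 0],
    [0, 0, -0.002, 0, 0, 0],
  ],
)

```text
time: 24.1
eef_pos: [0.5397, -0.0113, 0.1122]
tcp_rot: [0.069, 0.998, 0.0, -0.0]
contact_force: [0.9, 1.1, -2.4]
opening: 0.105
finger_force: 117.1
```

apply_moves(
  series=[
    [0, 0, -0.001, 0, 0, 0],
    [0, 0, -0.001, 0, 0, 0],
    [0, 0, -0.001, 0, 0, 0],
  ],
)

```text
time: 24.48
eef_pos: [0.5398, -0.0113, 0.1115]
tcp_rot: [0.069, 0.998, -0.0, -0.0]
contact_force: [-0.2, 0.9, -2.9]
opening: 0.101
finger_force: 117.1
```

apply_moves(
  series=[
    [0, 0, -0.001, 0, 0, 0],
    [0, 0, -0.001, 0, 0, 0],
    [0, 0, -0.001, 0, 0, 0],
  ],
)

```text
time: 24.85
eef_pos: [0.5398, -0.0113, 0.1107]
tcp_rot: [0.069, 0.998, -0.0, -0.0]
contact_force: [0.1, -0.7, -1.6]
opening: 0.1
finger_force: 117.1
```

apply_moves(
  series=[
    [0, 0, -0.001, 0, 0, 0],
    [0, 0, -0.001, 0, 0, 0],
    [0, 0, -0.001, 0, 0, 0],
  ],
)

```text
time: 25.22
eef_pos: [0.5398, -0.0113, 0.1099]
tcp_rot: [0.069, 0.998, -0.0, -0.0]
contact_force: [-0.1, 0.2, -2.3]
opening: 0.099
finger_force: 117.1
```

apply_moves(
  series=[
    [0, 0, -0.001, 0, 0, 0],
    [0, 0, -0.002, 0, 0, 0],
    [0, 0, -0.002, 0, 0, 0],
  ],
)

```text
time: 25.6
eef_pos: [0.5405, -0.0114, 0.109]
tcp_rot: [0.069, 0.998, -0.0, 0.001]
contact_force: [-0.1, 0.2, 0.7]
opening: 0.097
finger_force: 117.2
```

```bash
python3 f.py
```

```text
25.6 [ 0.5405 -0.0114  0.109 ] [ 6.890e-02  9.976e-01 -1.000e-04  9.000e-04] [-0.13  0.2   0.7 ] [-0.021 -0.033 -0.007] dF 2.6 lever 0.0723
```

The hook is on the bar: 2.6 N is supported, slightly more than the tray's weight. I'll release and back straight away.

apply_moves(
  series=[
    [0, 0, 0, 0, 0, 0],
    [0, 0, 0, 0, 0, 0],
    [0, 0, 0, 0, 0, 0],
    [0, 0, 0, 0, 0, 0],
    [0, 0, 0, 0, 0, 0],
    [-0.01, 0.0015, 0, 0, 0, 0],
    [-0.03, 0.004, 0, 0, 0, 0],
    [-0.06, 0.008, 0, 0, 0, 0],
    [-0.09, 0.012, 0.01, 0, 0, 0],
    [-0.11, 0.015, 0.04, 0, 0, 0],
    [-0.12, 0.015, 0.09, 0, 0, 0],
    [-0.12, 0.015, 0.14, 0, 0, 0],
    [-0.12, 0.015, 0.2, 0, 0, 0],
    [-0.12, 0.015, 0.25, 0, 0, 0],
    [-0.12, 0.015, 0.25, 0, 0, 0],
  ],
  jaw=1,
)

```text
time: 27.48
eef_pos: [0.445, 0.0005, 0.3125]
tcp_rot: [0.069, 0.998, -0.001, 0.004]
contact_force: [-0.6, -0.3, -0.1]
opening: 1.0
finger_force: 0.0
```

```bash
cat > g.py <<'E'
from h import *;import cv2
st=ctrl.get_state();print(st["time"],st["eef_pos"].round(3),st["contact_force"].round(1))
s=ctrl.read_camera("side")
h=cv2.cvtColor(s,cv2.COLOR_RGB2HSV)
X=np.array([.9905,-.1376,0]);S=np.array([.62,-.0225,.1777])
print("pred tab top",proj("side",[S-.08*X-[0,0,.045]]).round(1),"tab mid",proj("side",[S-.08*X-[0,0,.07]]).round(1),"tray rim corners",proj("side",[S+a*X*.07+np.array([.1376,.9905,0])*.035-[0,0,.125] for a in(-1,1)]).round(1).tolist())
for nm,lo,hi in(("yellow",(20,120,60),(34,255,255)),("blue",(105,120,40),(125,255,255)),("orange",(5,150,80),(18,255,255))):
    m=cv2.inRange(h,lo,hi);m[:165]=0;m[285:]=0;m[:,:235]=0;m[:,345:]=0
    n,l,a,c=cv2.connectedComponentsWithStats(m)
    for i in range(1,n):
        if a[i,4]>15: print(nm,a[i],c[i].round(1))
print("tray",[(np.array(d["xy"])*[640,480]).round().tolist()+[round(d["p"],2)] for d in ctrl.boxes_of("tray","side")][:2],"hanger_tab pred",proj("side",[[.6225,-.0225,.289]]).round(1))
cv2.imwrite("pics/end%d.png"%(st["time"]*100),s[:,:,::-1])
E
python3 g.py
```

```text
27.475 [0.445 0.    0.312] [-0.6 -0.3 -0.1]
pred tab top [[297.2 248.5]] tab mid [[297.3 254.7]] tray rim corners [[290.9, 274.8], [248.3, 265.3]]
yellow [293 248   8  21 149] [296.8 257.7]
blue [248 244  13  24 130] [253.6 257.8]
blue [266 247  28  28 413] [280.  261.5]
orange [265 192   7  19  99] [267.6 200.8]
tray [[278.0, 261.0, 0.75]] hanger_tab pred [[268.1 200.9]]
```

The tray hangs level where predicted. I'll let it settle and check it is still.

apply_moves(
  series=[
    [-0.05, 0, 0.05, 0, 0, 0],
    [-0.05, 0, 0.05, 0, 0, 0],
    [-0.05, 0, 0.05, 0, 0, 0],
    [-0.05, 0, 0.05, 0, 0, 0],
    [-0.05, 0, 0.05, 0, 0, 0],
    [-0.05, 0, 0.05, 0, 0, 0],
    [-0.05, 0, 0.05, 0, 0, 0],
    [-0.05, 0, 0.05, 0, 0, 0],
    [-0.05, 0, 0.05, 0, 0, 0],
    [-0.05, 0, 0.05, 0, 0, 0],
    [-0.05, 0, 0.05, 0, 0, 0],
    [-0.05, 0, 0.05, 0, 0, 0],
    [-0.05, 0, 0.05, 0, 0, 0],
    [-0.05, 0, 0.05, 0, 0, 0],
    [-0.05, 0, 0.05, 0, 0, 0],
    [-0.05, 0, 0.05, 0, 0, 0],
  ],
)

```text
time: 29.58
eef_pos: [0.4038, 0.0007, 0.3483]
tcp_rot: [0.069, 0.998, 0.0, -0.0]
contact_force: [-0.6, -0.1, -0.2]
opening: 1.003
finger_force: 0.0
```

```bash
python3 g.py
python3 - <<'E'
from h import *;import cv2,glob,time
a=ctrl.read_camera("side");
for _ in range(4): b=ctrl.read_camera("side")
d=np.abs(a.astype(int)-b)[165:285,235:345].max(2);print("changed px",(d>40).sum())
E
```

```text
29.575 [0.404 0.001 0.348] [-0.6 -0.1 -0.2]
pred tab top [[297.2 248.5]] tab mid [[297.3 254.7]] tray rim corners [[290.9, 274.8], [248.3, 265.3]]
yellow [293 248   8  21 149] [296.8 257.7]
blue [248 244  13  23 128] [253.6 257.8]
blue [266 247  28  28 413] [280.  261.5]
orange [265 192   7  19  98] [267.6 200.8]
tray [[278.0, 258.0, 0.9], [274.0, 407.0, 0.62]] hanger_tab pred [[268.1 200.9]]
changed px 0
```

It is still and level, so I'm handing in.

```bash
python3 -c "
from plant import ctrl
print(ctrl.sign_off())"
```

```text
the job is handed in; nothing more can be done
None
```

The steel hanger lies in the stand's V seats, and the tray hangs level and still from its loop. The gate clicked at about 6 N; an earlier try met the gate's hinge at about 8 N, so I backed off and realigned. I handed the job in at about 30 s.

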